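# Open the checking fixture and hold an offset lever balanced above it

### The job

Fold the fixture's cover back until it stands upright and leave it standing there. Then grip the offset lever at its balance point, lift it, and finish while holding it level and still about 5 cm above the top of the fixture's post, with the bore of its boss over the post and its arm over the forked rest, without letting the lever touch the fixture. The program ends with the lever still held in the gripper; leave the other things on the slate where they are.

Things in the scene. Friction and masses are not known exactly. Their poses are not given: they have to be found in the camera images.
- fixture: Green cast base 200 (x) x 120 (y) x 30 mm, fixed to the slate left or right of the centre line, yawed a little. Origin: centre of its underside; +x roughly away from the robot, z up. Steel post (18 mm diameter, top 52 mm above the slate) 20 mm to +x of the origin; forked rest, 52 mm high, prongs 28 mm apart, 80 mm to -x; two 68 mm high ears at the +x end carry the cover's hinge.
- post_top (a point): Centre of the top of the fixture's post, 52 mm above the slate; axes as the fixture's.
- cover (a joint): Cover angle, rad: 0 = level, pointing to the fixture's -x; grows as the free edge rises; 1.57 = upright; stop at 2.4. A 5 mm aluminium panel 96 mm wide (y) reaching 110 mm from the hinge line. Starts at 0.65 to 1.05. Stiff hinge: stays where left; 0.2 to 0.3 N m moves it, so a few newtons on the free edge along its arc fold it up (while it is low a purely level push can jam).
- cover_edge (a point): Middle of the cover's free edge, which carries a red strip; moves with the cover.
- cover_hinge (a point): Middle of the cover's hinge line: 85 mm to +x of the fixture's origin, 60 mm above the slate. The hinge line runs along the fixture's y.
- lever: Loose cast lever, 0.36 to 0.57 kg, flat on the slate on the side away from the fixture: bored boss (48 mm diameter, 28 mm high, bore 20 mm) and a straight arm (16 mm wide, 22 mm high, underside flush) along -x to a small eye (26 mm diameter). It is heavier at the boss end. Origin: bore centre at the underside; x along the arm from eye to boss; z up.
- bore (a point): Centre of the bore at the lever's underside (the lever's origin).
- balance (a point): The lever's balance point, in the arm: 48 mm from the bore centre towards the eye, 11 mm above the underside. The arm's sides are flat and free here (24 to 142 mm from the bore centre).
- eye (a point): Centre of the small eye at the arm's end, 155 mm from the bore centre, 11 mm above the underside.
- commutator: Bystander: copper commutator, 52 mm diameter, 55 mm high, standing on the slate. Origin: centre of its underside.
- oiler: Bystander: brass oiler, 60 mm diameter, about 101 mm high with its spout. Origin: centre of its underside.
- coil_former: Bystander: white ceramic coil former (spool), 56 mm diameter, 56 mm high. Origin: centre of its underside.
- end_housing: Bystander: grey cast aluminium end housing, 114 mm over its lugs, 52 mm high. Origin: centre of its underside.

How it is judged (in metres and radians):
On the way, in this order (a step that is already met when the one before it is completed fails the run):
1. the cover stands upright (within 10 degrees) while the lever still lies on the slate (value of joint cover between 1.4 and 1.745 rad and height (world z) of lever below 0.02 m), for 0.3 s.
2. the lever is lifted in the gripper (height (world z) of balance above 0.05 m and contact force between lever and the fingers above 1 N), for 0.2 s.
At the end, for the whole second after the job is handed in: Cover upright within 10 degrees; lever held still by the fingers alone, within 18 mm of its balance point, level within 7 degrees, underside 25 to 80 mm above the post top, bore within 15 mm of the post axis, arm over the rest within 8.5 degrees of the fixture x axis (value of joint cover between 1.4 and 1.745 rad and angle between lever's own z axis and vertical below 0.12 rad and horizontal distance between bore and post_top below 0.015 m and z of bore in the frame of post_top between 0.025 and 0.08 m and angle between the x axis of lever and the x axis of fixture, either way round below 0.15 rad and x of eye in the frame of fixture below -0.1 m and horizontal distance between the grasp point and balance below 0.018 m and contact force between lever and the fingers above 1 N and contact force between lever and fixture below 0.1 N and linear speed of lever below 0.02 m/s and angular speed of lever below 0.1 rad/s); the arm keeps its last pose, push and grip.
It fails at once if the commutator is moved (distance of commutator from where it was at the start of the episode above 0.02 m).
It fails at once if the oiler is moved (distance of oiler from where it was at the start of the episode above 0.02 m).
It fails at once if the coil former is moved (distance of coil_former from where it was at the start of the episode above 0.02 m).
It fails at once if the end housing is moved (distance of end_housing from where it was at the start of the episode above 0.02 m).
It fails at once if the lever touches the fixture (contact force between lever and fixture above 2 N).
It also fails if it takes over 64 s, if anything falls off the work surface, if the arm or the gripper's body presses on something with over 40 N, if the wrist force passes 120 N, or if a joint passes its speed limit or range.

### The arm

A 6-joint arm with a two-finger parallel gripper is mounted at the origin on the work surface. World frame = base frame: x ahead of the robot, y to its left, z up, the work surface at z = 0. Lengths are in mm, angles in rad, forces in N, time in s.
With the tool pointing down it reaches from about 325 to 775 mm from the base axis. Payload 5.5 kg.
Tool frame: the origin (TCP) lies at the very end of the fingers, on their centre line; the grasp point (between the pads) lies 19 mm behind it; z points along the fingers, y is the line along which they close (so a half turn about z gives the same grasp; the last joint's range is limited). The gripper opens to 88 mm and grips with 3 to 60 N. Pads are 20 mm wide; open, the fingers measure 115 mm over their backs; the gripper's body (75 mm by 178 mm) begins 61 mm behind the grasp point.
Start: joints at [-1.282, 0.091, 1.231, -0, 1.82, -0.057], TCP at [203.37, -564.497, 222.631] pointing down, gripper open.
Joint ranges: [-2.87, 2.87], [-0.86, 2.18], [0.17, 2.46], [-1.51, 4.65], [0.06, 2.69], [-2.65, 2.65]. Speed limits (rad/s): [2.57, 2.57, 3.01, 3.14, 3.14, 3.14].

### API

Orientations are given as a rotation vector (axis times angle).
In Python, from cell import manip, eyes, monitor gives the robot as it stands (manip), with the cameras (eyes) and the readings (monitor).
- The arm moves only by the tool hand_motion, called after "Emit:" as name(argument=value, ...), one argument or row to a line, values as JSON. Schema: {"type":"object","properties":{"plan":{"type":"array","items":{"type":"array","items":{"type":"array","items":{"type":"number"},"minItems":5,"maxItems":5},"minItems":1,"maxItems":5},"minItems":1,"maxItems":1},"squeeze":{"type":"number"},"only":{"type":"string"},"quiet":{"type":"boolean"},"lines":{"type":"string"}},"required":["plan"],"additionalProperties":false}. plan is a list that holds a single list of rows (three levels of brackets), with 1 to 5 rows, each of 5 numbers: dx, dy, dz in mm, then a turn about the tool's z in rad, then the finger opening in mm; each row is the pose to reach, as a shift and turn from the pose commanded when the call began, along the tool's axes at that moment; what a row does not reach only later rows make up. A row lasts 1/10 s, in which the tool goes at most 50 mm and 0.15 rad, less where a joint would pass 70% of its speed; a pose out of reach is approached as far as the arm can. The fingers move at their own pace and stop on an object; squeeze is the grip in N (left out, the last holds). Time passes only in rows, so rows that do not move let the fingers close. The tool returns the time, the measured TCP pose, the force, the opening and the grip force at its end. only (a regular expression) keeps the lines of the reply that match it, lines (a string "A,B") keeps lines A to B, and quiet returns only ok. Input that does not fit is refused with a message, and nothing moves.
- monitor.observe(): the state, without advancing time (a new reading comes with each control period).
- eyes.capture(name): name is "scene" or "top"; returns the picture (400x640x3 uint8, red, green, blue); there is no depth.
- eyes.calibration(name): a dict with "fx", "fy", "cx", "cy" (pixels), "D" ([k1, k2, p1, p2, k3] as OpenCV has them; the pictures are not rectified), "T" (4x4, takes a point from camera to world coordinates). Camera axes: x right, y up, looking along -z (the intrinsics and any distortion apply to the point x, -y, -z); pixel columns grow to the right and rows downward; lengths in mm; the calibration is good to about 2 mm. A picture is of the moment at which its call begins. calibration takes no time and is no camera call.
- manip.finish_job(): hands the job in; it is judged then, once.
The state is a dict: "t": time; "joint_pos": joint angles; "joint_velocities": joint speeds; "joint_torque": joint torques, N m; "tool_pos": TCP position; "orientation": TCP orientation; "wrist_force": force on the tool from outside, world axes, zero at the start; "wrist_torque": the same for the moment, N m; "grip_width": finger opening in mm; "gripper_force": force on a finger pad.
Only numpy, scipy, OpenCV 4.12 (cv2) and the standard library are available. Lean on these libraries where they do the work, as an engineer would, in place of code of your own. Each camera call takes 0.05 s, during which the arm holds its last target. There are 200 camera calls.

## Working session

There is one attempt and no reset: what is moved stays moved. The work goes in short steps, Python scripts to look and compute and a tool call to move; the robot and the scene stay as the last step left them, time stands still between calls to the robot, and variables do not carry over. Pictures are saved under pics/ and viewed, at most 13 in all, crops included, and the job is handed in when it is done.

```bash
ls; mkdir -p pics; python3 - <<'E'
from cell import manip, eyes, monitor
import cv2,numpy as np
for n in("scene","top"):
    im=eyes.capture(n); cv2.imwrite(f"pics/{n}0.png",im[:,:,::-1])
    c=eyes.calibration(n); print(n,{k:np.round(v,4).tolist() for k,v in c.items()})
o=monitor.observe(); print(o)
E
```

```text
cell.py
pics
scene {'fx': 403.5739, 'fy': 403.5739, 'cx': 317.9697, 'cy': 200.052, 'D': [-0.0397, 0.0, 0.0, 0.0, 0.0], 'T': [[-0.5233, -0.6824, 0.5104, 1000.6371], [0.8521, -0.4169, 0.3164, 250.8294], [-0.0031, 0.6004, 0.7997, 677.8007], [0.0, 0.0, 0.0, 1.0]]}
top {'fx': 410.3338, 'fy': 410.3338, 'cx': 318.9082, 'cy': 203.5602, 'D': [-0.0046, 0.0, 0.0, 0.0, 0.0], 'T': [[-0.0228, 0.9962, -0.084, 521.9647], [-0.9994, -0.0251, -0.0257, -12.0333], [-0.0277, 0.0834, 0.9961, 1014.6496], [0.0, 0.0, 0.0, 1.0]]}
{'t': 0.1, 'joint_pos': array([-1.28167134e+00,  9.18181644e-02,  1.23179011e+00, -3.17534898e-05,
        1.81979468e+00, -5.66693484e-02]), 'joint_velocities': array([-0.00153849, -0.00134161, -0.00036644,  0.00155731,  0.00025046,
        0.00151289]), 'joint_torque': array([ 3.13193741e-03, -4.47858024e+01, -4.07570457e+01,  7.00392458e-02,
        2.84755079e-02, -1.09790913e-04]), 'tool_pos': array([ 203.29435661, -564.22103244,  221.5853214 ]), 'orientation': array([-3.09298734e+00, -5.40149520e-01,  3.77573018e-04]), 'wrist_force': array([-0.97002193, -0.05445268,  0.63005714]), 'wrist_torque': array([0.04498068, 0.02433892, 0.02154116]), 'gripper_force': 0.0, 'grip_width': 87.45811337903359}
```

View pics/scene0.png

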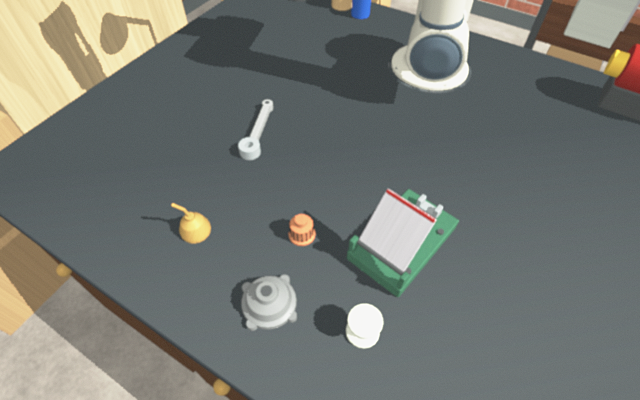

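View pics/top0.png

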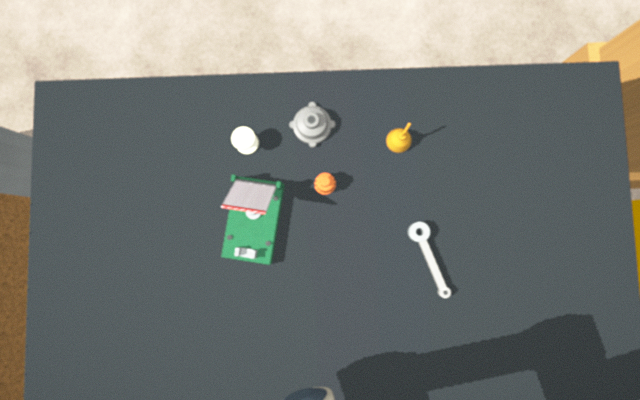

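The top view shows the fixture at about (250,220), with the red strip at about (245,210). The lever's boss is at (419,232) and its eye at (445,292). In the scene view the boss is at (249,148) and the eye at (267,104). Next I'll make enlarged crops.

```bash
python3 - <<'E'
import cv2,numpy as np
def crop(n,x,y,w,h,s):
    im=cv2.resize(cv2.imread(f"pics/{n}0.png")[y:y+h,x:x+w],None,fx=s,fy=s,interpolation=cv2.INTER_CUBIC)
    for k in range(0,w,10):
        cv2.line(im,(k*s,0),(k*s,8 if (x+k)%20 else 16),(0,255,255),1)
        if (x+k)%20==0: cv2.putText(im,str(x+k),(k*s+2,25),0,.4,(0,255,255),1)
    for k in range(0,h,10):
        cv2.line(im,(0,k*s),(8 if (y+k)%20 else 16,k*s),(0,255,255),1)
        if (y+k)%20==0: cv2.putText(im,str(y+k),(18,k*s+4),0,.4,(0,255,255),1)
    return im
cv2.imwrite("pics/c_top.png",np.hstack([crop("top",210,165,80,110,5),crop("top",400,210,70,110,5)]))
cv2.imwrite("pics/c_scene.png",np.hstack([crop("scene",340,180,125,125,4),crop("scene",225,80,70,125,4)]))
E
```

```text
(no output)
```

View pics/c_top.png

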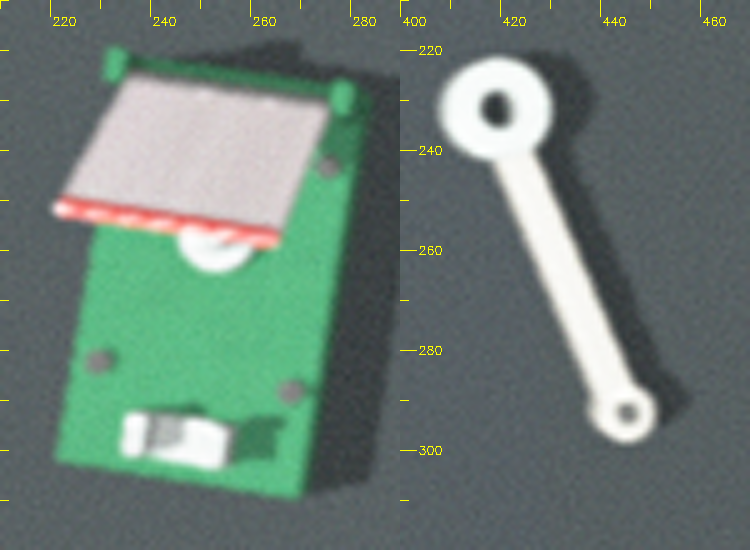

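View pics/c_scene.png

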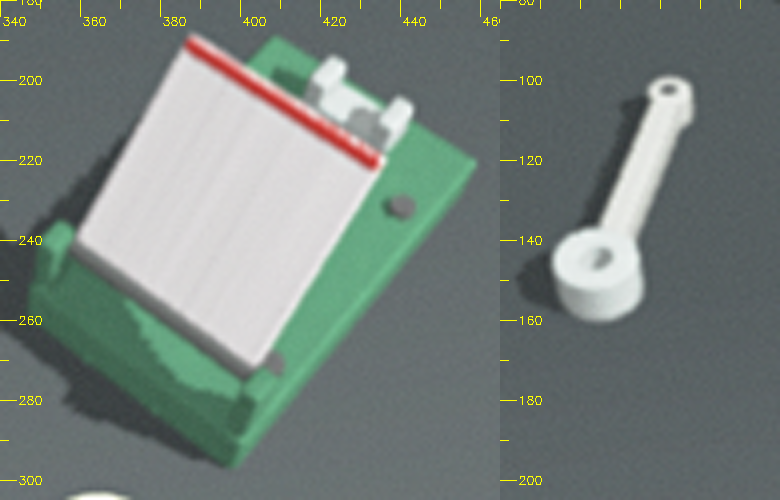

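Pixel positions from the crops:

| Point | Top view | Scene view |
|---|---|---|
| Strip ends | (221,207.5), (265.5,214) | (387.5,188.8), (435.3,219) |
| Near base corners | (221,257.2), (270.2,264.6) | (459,220.5), (408.8,189.5) |
| Boss top | (419.4,231.6) | (249.2,144.5) |
| Eye | (445.4,292.4) | (267,102.5) |

```bash
cat > h.py <<'E'
from cell import manip, eyes, monitor
import cv2,numpy as np
from scipy.optimize import least_squares
from scipy.spatial.transform import Rotation as R
C={n:eyes.calibration(n) for n in("scene","top")}
F=np.diag([1.,-1,-1])
def proj(n,P):
    c=C[n];T=np.array(c["T"]);M=F@T[:3,:3].T
    K=np.array([[c["fx"],0,c["cx"]],[0,c["fy"],c["cy"]],[0,0,1]])
    return cv2.projectPoints(np.atleast_2d(np.array(P,float)),cv2.Rodrigues(M)[0],-M@T[:3,3],K,np.array(c["D"]))[0][:,0]
def tri(ps,pt):
    r=least_squares(lambda X:np.r_[proj("scene",X)[0]-ps,proj("top",X)[0]-pt],[500,0,30]);return r.x,np.abs(r.fun).max()
def tool():
    o=monitor.observe();return o,np.array(o["tool_pos"]),R.from_rotvec(o["orientation"])
E
python3 - <<'E'
from h import *
np.set_printoptions(precision=2,suppress=True)
pr=dict(edgeL=((435.3,219),(221,207.5)),edgeR=((387.5,188.8),(265.5,214.2)),c1=((459,220.5),(221,257.2)),c2=((408.8,189.5),(270.2,264.6)),
 fork=((431.5,201.3),(246,253)),boss=((249.25,144.5),(419.4,231.6)),eye=((267,102.5),(445.4,292.4)),
 comm=((301.5,219),(324.5,181)))
for k,v in pr.items(): print(k,*tri(*v))
def mod(p):
    x,y,a,t=p;m=np.array([[85-110*np.cos(t),48,60+110*np.sin(t)],[85-110*np.cos(t),-48,60+110*np.sin(t)],[-100,60,30],[-100,-60,30]])
    return m@R.from_euler('z',a).as_matrix().T+[x,y,0]
ks=["edgeL","edgeR","c1","c2"]
f=lambda p:np.r_[proj("scene",mod(p))-[pr[k][0] for k in ks],proj("top",mod(p))-[pr[k][1] for k in ks]].ravel()
r=least_squares(f,[480,150,0,.8],x_scale=[100,100,.1,.1]);print("fixture",r.x,r.fun)
f=lambda p:np.r_[proj("scene",L(p))-[pr[k][0] for k in("boss","eye")],proj("top",L(p))-[pr[k][1] for k in("boss","eye")]].ravel()
L=lambda p:np.array([[p[0],p[1],28],[p[0]-155*np.cos(p[2]),p[1]-155*np.sin(p[2]),22]])
q=least_squares(f,[450,-250,0.3],x_scale=[100,100,.1]);print("lever",q.x,q.fun)
o,p,Rt=tool();print(p,Rt.as_matrix())
E
```

```text
edgeL [592.68 220.16 142.13] 0.38354126634317254
edgeR [575.47 126.2  139.99] 0.2978340557055503
c1 [481.35 253.77  22.84] 0.2324136632841487
c2 [460.39 136.36  20.9 ] 0.8149978626541952
fork [489.83 190.26  51.22] 1.5779611140511065
boss [ 531.21 -224.19   24.22] 0.6225686432452733
eye [ 385.89 -281.     17.77] 0.6037824732860599
comm [655.67  -0.49  52.2 ] 0.4694127596591784
fixture [572.58 175.78  -0.18   0.84] [ 0.57  0.33  0.03 -0.77 -0.19 -0.76 -1.08 -2.06  0.09 -0.34 -0.56  0.09
 -0.77 -1.45 -0.9  -0.61]
lever [ 532.01 -222.87    0.37] [-0.61 -0.79 -0.61 -0.75 -0.76  0.05 -0.76 -0.15]
[ 203.29 -564.22  221.59] [[ 0.94  0.34 -0.  ]
 [ 0.34 -0.94  0.  ]
 [ 0.   -0.   -1.  ]]
```

Emit:
hand_motion(
  plan=[
    [[35,-35,0,0,0],[70,-70,0,0,0],[105,-105,0,0,0],[140,-140,0,0,0],[175,-175,0,0,0]],
  ],
  squeeze=20,
)

```text
t: 0.6
tool_pos: [309.0, -338.6, 222.1]
orientation: [-3.094, -0.54, 0.0]
wrist_force: [1.1, -0.1, 1.8]
grip_width: 51.1
gripper_force: 0.0
```

Emit:
hand_motion(
  plan=[
    [[35,-35,0,0,0],[70,-70,0,0,0],[105,-105,0,0,0],[140,-140,0,0,0],[175,-175,0,0,0]],
  ],
)

```text
t: 1.1
tool_pos: [414.3, -114.6, 222.4]
orientation: [3.095, 0.54, 0.0]
wrist_force: [0.5, -0.2, -0.1]
grip_width: 11.3
gripper_force: 0.0
```

Emit:
hand_motion(
  plan=[
    [[35,-35,0,0,0],[70,-70,0,0,0],[105,-105,0,0,0],[140,-140,0,0,0],[175,-175,0,0,0]],
  ],
)

```text
t: 1.6
tool_pos: [519.7, 109.5, 222.2]
orientation: [3.094, 0.541, -0.001]
wrist_force: [-0.0, -0.9, 1.4]
grip_width: 0.4
gripper_force: 0.0
```

```bash
python3 -c "
from h import *
o,p,Rt=tool();print(p,Rt.as_matrix().round(3),o['joint_pos'].round(2),Rt.inv().apply(np.array([550,179,110])-p))"
```

```text
[519.65447611 109.52671639 222.23987101] [[ 0.941  0.339 -0.   ]
 [ 0.339 -0.941 -0.   ]
 [-0.     0.    -1.   ]] [ 0.14 -0.09  1.42 -0.    1.82  1.37] [ 52.16131173 -55.06743072 112.21386828]
```

Emit:
hand_motion(
  plan=[
    [[26,-28,0,0.14,0],[52,-55,0,0.28,0],[52,-55,0,0.42,0],[52,-55,30,0.53,0],[52,-55,70,0.53,0]],
  ],
)

```text
t: 2.1
tool_pos: [550.8, 177.6, 153.9]
orientation: [-3.126, 0.292, -0.007]
wrist_force: [1.0, 0.5, -1.4]
grip_width: 0.5
gripper_force: 0.0
```

Emit:
hand_motion(
  plan=[
    [[0,0,42,0,0],[0,0,42,0,0]],
  ],
)

```text
t: 2.3
tool_pos: [545.6, 175.8, 102.6]
orientation: [3.124, -0.288, -0.02]
wrist_force: [-0.4, -0.4, -0.5]
grip_width: 0.6
gripper_force: 0.0
```

```bash
python3 -c "
from h import *
o,p,Rt=tool();print(p,Rt.as_matrix().round(3),o['joint_pos'].round(2))
cv2.imwrite('pics/s1.png',np.hstack([cv2.resize(eyes.capture('scene')[130:310,300:480,::-1],None,fx=2.2,fy=2.2),cv2.resize(eyes.capture('top')[120:300,180:360,::-1],None,fx=2.2,fy=2.2)]))"
```

```text
[545.6209842  175.76560511 102.62335175] [[ 0.983 -0.183 -0.013]
 [-0.183 -0.983 -0.003]
 [-0.012  0.006 -1.   ]] [ 0.25  0.04  1.49 -0.    1.62  2.01]
```

View pics/s1.png

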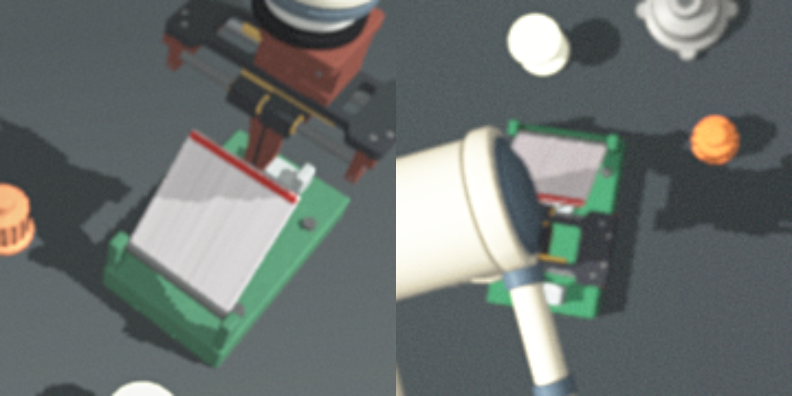

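The scene crop shows the closed fingers just in front of the middle of the red strip, around (260,160) in the crop. Now I'll push along the arc.

Emit:
hand_motion(
  plan=[
    [[8,0,-2,0,0],[16,0,-4,0,0],[24,0,-6,0,0],[32,0,-9,0,0],[40,0,-12,0,0]],
  ],
)

```text
t: 2.9
tool_pos: [589.5, 169.9, 125.3]
orientation: [-3.127, 0.288, -0.001]
wrist_force: [-5.5, 1.3, 3.8]
grip_width: 0.5
gripper_force: 2.7
```

Emit:
hand_motion(
  plan=[
    [[8,0,-3,0,0],[16,0,-5,0,0],[24,0,-7,0,0],[30,0,-9,0,0],[30,0,-9,0,0]],
  ],
)

```text
t: 3.4
tool_pos: [619.5, 163.5, 131.6]
orientation: [3.128, -0.29, 0.001]
wrist_force: [-1.0, 0.7, -0.1]
grip_width: 0.2
gripper_force: 0.0
```

```bash
python3 -c "
from h import *
o,p,Rt=tool();print(p,Rt.as_matrix().round(3))
cv2.imwrite('pics/s2.png',np.hstack([cv2.resize(eyes.capture('scene')[150:300,320:470,::-1],None,fx=2.6,fy=2.6),cv2.resize(eyes.capture('top')[130:280,190:340,::-1],None,fx=2.6,fy=2.6)]))"
```

```text
[619.54905986 163.49631609 131.56158619] [[ 0.983 -0.184  0.001]
 [-0.184 -0.983 -0.   ]
 [ 0.001  0.    -1.   ]]
```

View pics/s2.png

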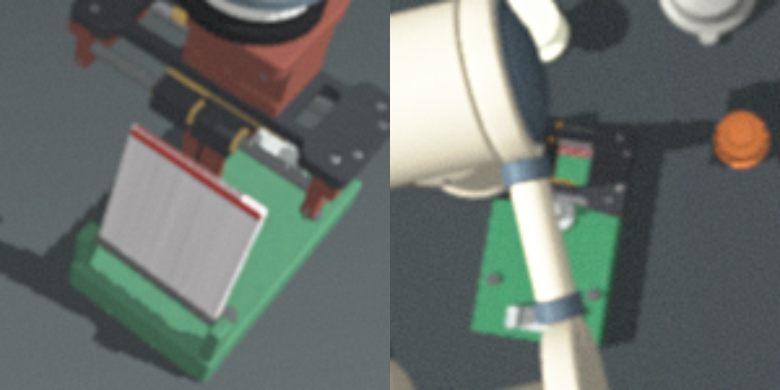

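The strip ends in the scene picture are at about (371.5,198.5) and (421.2,232.7). I'll solve for the cover angle.

```bash
cat >> h.py <<'E'
def edge(t,fx=(572.6,175.8,-.18)):
    m=np.array([[85-110*np.cos(t),48,60+110*np.sin(t)],[85-110*np.cos(t),-48,60+110*np.sin(t)]])
    return m@R.from_euler('z',fx[2]).as_matrix().T+[fx[0],fx[1],0]
E
python3 -c "
from h import *
for t in np.arange(1.0,1.8,.1): print(round(t,2),proj('scene',edge(t)).round(1).tolist())"
```

```text
1.0 [[432.9, 220.9], [383.5, 189.0]]
1.1 [[430.3, 222.8], [380.4, 190.4]]
1.2 [[427.4, 225.2], [377.1, 192.3]]
1.3 [[424.2, 228.3], [373.4, 194.8]]
1.4 [[420.6, 231.9], [369.5, 197.8]]
1.5 [[416.7, 236.1], [365.3, 201.5]]
1.6 [[412.5, 240.8], [361.0, 205.6]]
1.7 [[408.2, 246.0], [356.6, 210.2]]
```

The cover is at about 1.38 rad, so it needs roughly 20 mm more.

Emit:
hand_motion(
  plan=[
    [[7,0,0,0,0],[14,0,0,0,0],[20,0,0,0,0],[20,0,0,0,0]],
  ],
)

```text
t: 3.9
tool_pos: [639.0, 159.9, 131.3]
orientation: [3.128, -0.29, 0.001]
wrist_force: [0.8, 0.2, 0.1]
grip_width: 0.4
gripper_force: 0.0
```

Emit:
hand_motion(
  plan=[
    [[-15,0,0,0,0],[-50,0,0,0,0],[-75,0,-45,0,0],[-75,0,-90,0,88]],
  ],
)

```text
t: 4.3
tool_pos: [560.9, 174.2, 219.2]
orientation: [3.126, -0.287, -0.011]
wrist_force: [0.9, 0.8, 0.7]
grip_width: 5.3
gripper_force: 0.0
```

Emit:
hand_motion(
  plan=[
    [[0,40,0,0,88],[0,90,0,0,88],[0,140,0,0,88],[0,190,0,0,88],[0,240,0,0,88]],
  ],
)

```text
t: 4.8
tool_pos: [519.9, -63.9, 221.6]
orientation: [3.128, -0.289, 0.001]
wrist_force: [0.5, 0.0, 0.6]
grip_width: 45.0
gripper_force: 0.0
```

```bash
python3 -c "
from h import *
o,p,Rt=tool();print(p,Rt.as_matrix().round(3))
cv2.imwrite('pics/s3.png',np.hstack([cv2.resize(eyes.capture('scene')[150:300,320:470,::-1],None,fx=2.6,fy=2.6),cv2.resize(eyes.capture('top')[130:280,190:340,::-1],None,fx=2.6,fy=2.6)]))"
```

```text
[519.93393101 -63.86947915 221.60201748] [[ 0.983 -0.183  0.001]
 [-0.183 -0.983 -0.001]
 [ 0.001  0.    -1.   ]]
```

View pics/s3.png

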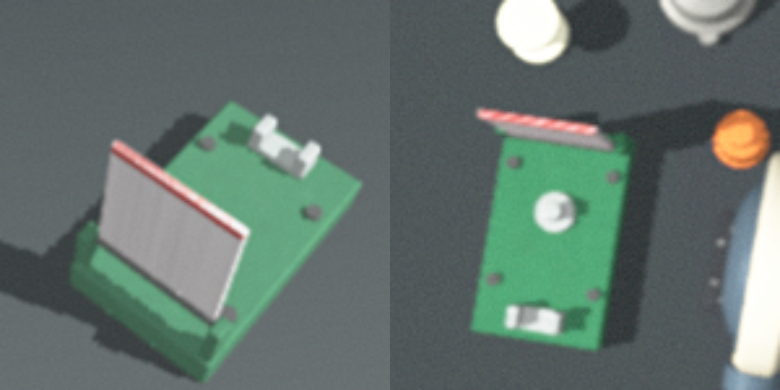

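The strip ends are at scene (415,240)/(363.8,204.2) and top (223.8,171.9)/(270,178.8). In the top view the post is now visible at about (255,210). I'll check the angle and post against the model, and work out the moves to the lever.

```bash
python3 - <<'E'
from h import *
np.set_printoptions(precision=3,suppress=True)
for t in (1.45,1.5,1.55,1.6,1.65): print(t,proj('scene',edge(t)).round(1).tolist(),proj('top',edge(t)).round(1).tolist())
Rz=R.from_euler('z',-.18).as_matrix()
for n,m in dict(post=[20,0,52],fork=[-80,0,52]).items(): print(n,proj('top',Rz@m+[572.6,175.8,0]),proj('scene',Rz@m+[572.6,175.8,0]))
im=eyes.capture('top'); cv2.imwrite('pics/c3.png',cv2.resize(im[165:275,210:290,::-1],None,fx=5,fy=5,interpolation=2))
o,p,Rt=tool()
a=.37;b=np.array([532-48*np.cos(a),-222.9-48*np.sin(a),0]);print(b,p,Rt.inv().apply(b-p))
E
```

```text
1.45 [[418.7, 234.0], [367.4, 199.6]] [[222.6, 178.1], [267.7, 185.1]]
1.5 [[416.7, 236.1], [365.3, 201.5]] [[223.0, 175.5], [268.1, 182.5]]
1.55 [[414.6, 238.4], [363.2, 203.5]] [[223.4, 172.9], [268.5, 179.9]]
1.6 [[412.5, 240.8], [361.0, 205.6]] [[223.9, 170.4], [268.9, 177.3]]
1.65 [[410.4, 243.4], [358.8, 207.8]] [[224.4, 167.8], [269.4, 174.7]]
post [[251.611 209.846]] [[399.588 235.359]]
fork [[244.396 251.895]] [[429.334 202.449]]
[ 487.248 -240.258    0.   ] [520.057 -64.808 221.606] [  0.729 178.372 221.7  ]
```

View pics/c3.png

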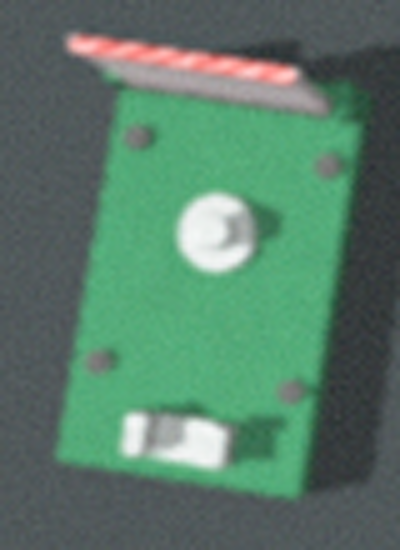

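The post is at about (251.6,211) in the top view against a model prediction of (251.6,209.8), so the fixture pose is good. The cover is at about 1.57 rad. Next is the lever.

Emit:
hand_motion(
  plan=[
    [[0,45,0,-0.14,88],[1,90,0,-0.28,88],[1,135,0,-0.42,88],[1,178,0,-0.55,88],[1,178,40,-0.55,88]],
  ],
)

```text
t: 5.45
tool_pos: [490.5, -241.8, 186.8]
orientation: [3.081, 0.572, 0.012]
wrist_force: [0.6, -0.1, 1.1]
grip_width: 88.2
gripper_force: 0.0
```

Emit:
hand_motion(
  plan=[
    [[0,0,45,0,88],[0,0,90,0,88],[0,0,110,0,88],[0,0,110,0,88]],
  ],
)

```text
t: 5.85
tool_pos: [487.3, -234.7, 67.0]
orientation: [-3.084, -0.573, 0.009]
wrist_force: [0.1, -0.3, 0.3]
grip_width: 87.8
gripper_force: 0.0
```

```bash
python3 -c "
from h import *
o,p,Rt=tool();print(p,Rt.inv().apply(np.array([487.2,-240.3,4])-p),Rt.as_euler('ZYX'))
cv2.imwrite('pics/s4.png',np.hstack([cv2.resize(eyes.capture('scene')[60:190,190:320,::-1],None,fx=3,fy=3),cv2.resize(eyes.capture('top')[190:320,370:500,::-1],None,fx=3,fy=3)]))"
```

```text
[ 487.33380432 -234.69847281   67.01094101] [-1.84273328  5.5691958  62.98699937] [ 0.36734854  0.00466373 -3.13541142]
```

View pics/s4.png

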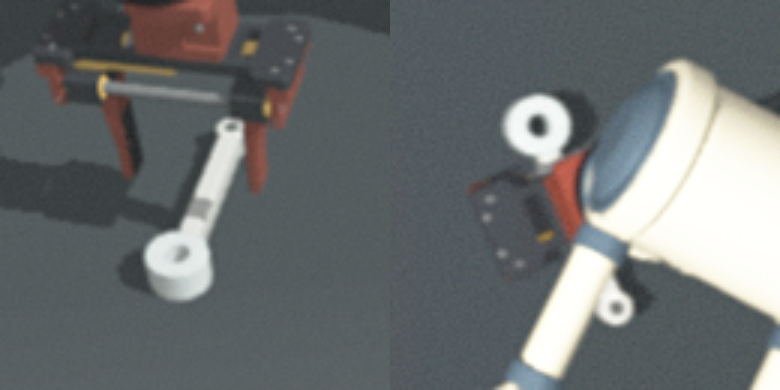

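The fingers straddle the arm just behind the boss, as intended. I'll descend and read the pose before closing.

Emit:
hand_motion(
  plan=[
    [[0,0,25,0,88],[0,0,45,0,88],[0,0,60,0,88],[0,0,60,0,88],[0,0,60,0,88]],
  ],
)

```text
t: 6.45
tool_pos: [489.6, -237.3, 13.0]
orientation: [3.088, 0.572, 0.002]
wrist_force: [-0.3, 0.3, 0.5]
grip_width: 88.2
gripper_force: 0.0
```

```bash
python3 -c "
from h import *
o,p,Rt=tool();print(p,Rt.inv().apply(np.array([487.2,-240.3,4])-p),Rt.as_euler('ZYX'))"
```

```text
[ 489.61002985 -237.3327873    13.0463244 ] [-3.32286305  1.895918    9.0450349 ] [ 3.66046466e-01 -1.15584475e-03  3.14025448e+00]
```

Emit:
hand_motion(
  plan=[
    [[-3,2,5,0,88],[-3,2,9,0,88],[-3,2,9,0,88]],
  ],
)

```text
t: 6.75
tool_pos: [486.5, -240.1, 2.4]
orientation: [-3.089, -0.571, 0.0]
wrist_force: [-0.6, 0.2, -0.1]
grip_width: 87.8
gripper_force: 0.0
```

Emit:
hand_motion(
  plan=[
    [[0,0,0,0,40],[0,0,0,0,5],[0,0,0,0,5],[0,0,0,0,5],[0,0,0,0,5]],
  ],
  squeeze=45,
)

```text
t: 7.25
tool_pos: [486.8, -240.0, 2.7]
orientation: [3.089, 0.572, 0.0]
wrist_force: [0.3, -0.5, 0.2]
grip_width: 51.2
gripper_force: 0.0
```

Emit:
hand_motion(
  plan=[
    [[0,0,0,0,5],[0,0,0,0,5],[0,0,0,0,5],[0,0,0,0,5],[0,0,0,0,5]],
  ],
)

```text
t: 7.75
tool_pos: [486.8, -240.4, 2.7]
orientation: [3.088, 0.571, 0.0]
wrist_force: [0.6, -0.8, -1.4]
grip_width: 15.2
gripper_force: 45.0
```

Emit:
hand_motion(
  plan=[
    [[0,0,-15,0,5],[0,0,-40,0,5],[0,0,-70,0,5],[0,0,-100,0,5],[0,0,-125,0,5]],
  ],
)

```text
t: 8.25
tool_pos: [486.6, -239.8, 129.8]
orientation: [3.089, 0.571, 0.001]
wrist_force: [0.7, -0.3, -4.9]
grip_width: 15.7
gripper_force: 45.0
```

Emit:
hand_motion(
  plan=[
    [[0,0,-15,0,5],[0,0,-20,0,5],[0,0,-20,0,5],[0,0,-20,0,5]],
  ],
)

```text
t: 8.65
tool_pos: [486.1, -239.7, 145.9]
orientation: [-3.087, -0.571, 0.003]
wrist_force: [0.5, -0.2, -4.7]
grip_width: 15.6
gripper_force: 45.0
```

```bash
python3 - <<'E'
from h import *
o,p,Rt=tool();Rz=R.from_euler('z',-.18).as_matrix()
g=Rz@[20-48,0,0]+[572.6,175.8,104];print(p,g,Rt.inv().apply(g-p),Rt.as_euler('ZYX'),o['wrist_torque'])
cv2.imwrite('pics/s5.png',cv2.resize(eyes.capture('scene')[30:180,170:370,::-1],None,fx=3,fy=3))
E
```

```text
[ 486.07153923 -239.66921287  145.85281407] [545.0523766  180.81282806 104.        ] [ 205.57368504 -371.46288453   42.31228428] [ 3.65836132e-01  1.84268851e-03 -3.13933644e+00] [-0.0064529  -0.02544593  0.01800178]
```

View pics/s5.png

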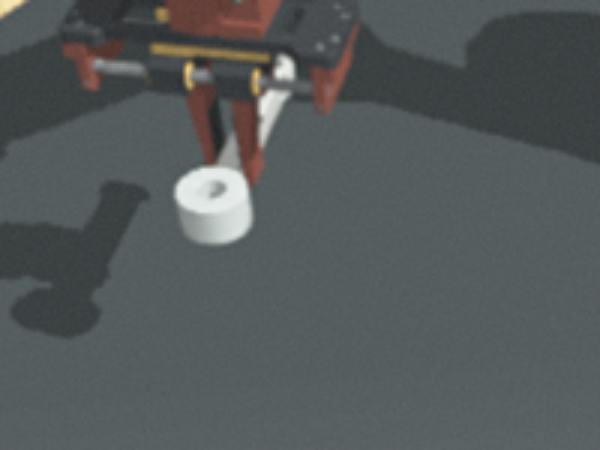

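The lever hangs level, with its bore at scene pixel (240.7,92.7). Now I'll carry it over, slowly.

Emit:
hand_motion(
  plan=[
    [[15,-28,0,0,5],[37,-66,0,0,5],[59,-106,0,0,5],[81,-146,0,0,5],[103,-186,0,0,5]],
  ],
)

```text
t: 9.2
tool_pos: [515.7, -27.8, 146.1]
orientation: [-3.089, -0.571, 0.003]
wrist_force: [1.0, 0.3, -4.1]
grip_width: 15.6
gripper_force: 45.0
```

Emit:
hand_motion(
  plan=[
    [[22,-40,0,0.1,5],[44,-80,0,0.2,5],[66,-120,0,0.3,5],[88,-160,0,0.4,5],[103,-186,0,0.48,5]],
  ],
)

```text
t: 9.7
tool_pos: [545.1, 184.0, 145.8]
orientation: [3.136, -0.182, -0.004]
wrist_force: [1.1, 1.2, -4.3]
grip_width: 15.8
gripper_force: 45.0
```

Emit:
hand_motion(
  plan=[
    [[0,0,0,0.07,5],[0,0,0,0.07,5],[0,0,0,0.07,5],[0,0,0,0.07,5]],
  ],
)

```text
t: 10.1
tool_pos: [545.9, 180.2, 147.1]
orientation: [3.128, -0.288, -0.001]
wrist_force: [-0.4, -0.5, -3.5]
grip_width: 15.5
gripper_force: 45.0
```

```bash
python3 - <<'E'
from h import *
o,p,Rt=tool();g=np.array([545.05,180.8,104]);print(p,Rt.inv().apply(g-p),Rt.as_euler('ZYX'),o['grip_width'])
print(proj('scene',p+Rt.apply([48,0,-25])),proj('top',p+Rt.apply([48,0,-25])))
cv2.imwrite('pics/s6.png',np.hstack([cv2.resize(eyes.capture('scene')[140:300,340:472,::-1],None,fx=3,fy=3),cv2.resize(eyes.capture('top')[130:290,200:332,::-1],None,fx=3,fy=3)]))
E
```

```text
[545.86421799 180.23221485 147.08950618] [-0.87100612 -0.43123591 43.08997862] [-1.83881070e-01  7.72871336e-04  3.14108442e+00] 15.478444641980758
[[410.973031   195.28932329]] [[240.89808013 205.50376551]]
```

View pics/s6.png

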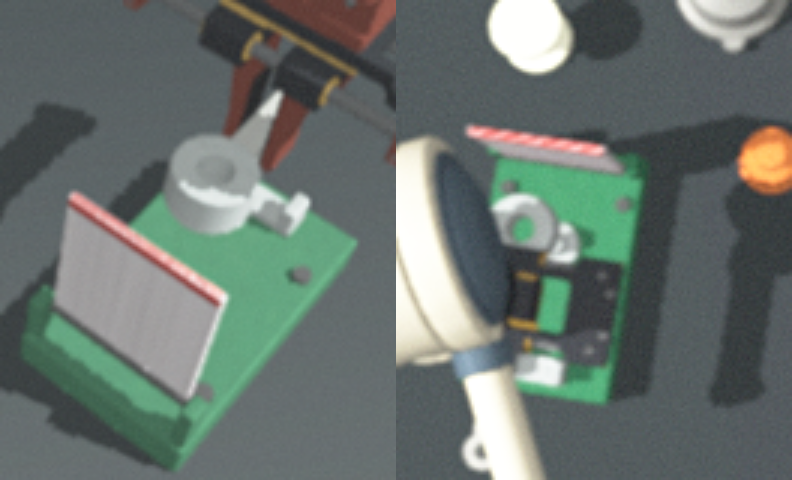

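The bore sits at scene (411.7,197.3) and top (242.3,206.7), within 2 px of the prediction. Next I'll lower it and check against the post.

Emit:
hand_motion(
  plan=[
    [[-1,0,10,0,5],[-1,0,20,0,5],[-1,0,30,0,5],[-1,0,38,0,5],[-1,0,43,0,5]],
  ],
)

```text
t: 10.7
tool_pos: [544.4, 181.0, 102.9]
orientation: [3.128, -0.289, -0.003]
wrist_force: [0.9, 0.2, -4.5]
grip_width: 15.5
gripper_force: 45.0
```

Emit:
hand_motion(
  plan=[
    [[0,0,0,0,5],[0,0,0,0,5],[0,0,0,0,5],[0,0,0,0,5]],
  ],
)

```text
t: 11.1
tool_pos: [545.4, 181.3, 105.3]
orientation: [-3.128, 0.289, -0.002]
wrist_force: [-0.3, -0.7, -3.8]
grip_width: 16.0
gripper_force: 45.0
```

```bash
python3 - <<'E'
from h import *
o,p,Rt=tool();print(p,Rt.as_euler('ZYX'),o['grip_width'],o['wrist_force'])
print(tri((411.7,197.3),(242.3,206.7)))
b=p+Rt.apply([48,0,-25]);print(b,proj('scene',b),proj('top',b))
cv2.imwrite('pics/s7.png',np.hstack([cv2.resize(eyes.capture('scene')[140:260,370:460,::-1],None,fx=4.4,fy=4.4,interpolation=2),cv2.resize(eyes.capture('top')[160:280,210:300,::-1],None,fx=4.4,fy=4.4,interpolation=2)]))
E
```

```text
[545.35165816 181.30605529 105.30122076] [-1.84180643e-01 -1.00802060e-03 -3.14111244e+00] 16.003362043608192 [-0.28327508 -0.65159505 -3.75443509]
(array([590.46289266, 171.94774659, 164.23436576]), np.float64(0.8113017058479954))
[592.51281986 172.5081     130.34959016] [[407.15849674 210.5896719 ]] [[244.58831092 207.28409315]]
```

View pics/s7.png

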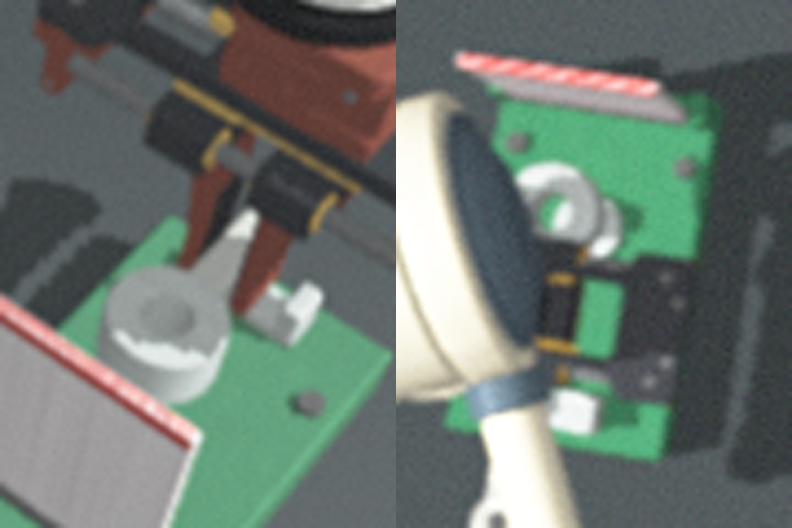

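The bore is at scene (408.2,210.9) and top (245.5,206.6), within about 1 px of the target pose over the post. The lever is level and the cover upright.

```bash
python3 -c "
from cell import manip, eyes, monitor
print(manip.finish_job())"
```

```text
the job is handed in; nothing more can be done
None
```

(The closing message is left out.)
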